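Lock the reagent chest

ROBOT

A 6-joint arm with a two-finger parallel gripper is mounted at the origin on the work surface. World frame = base frame: x ahead of the robot, y to its left, z up, the work surface at z = 0. Lengths are in m, angles in rad, forces in N, time in s.
With the tool pointing down it reaches from about 0.275 to 0.975 m from the base axis. Payload 8.4 kg.
Tool frame: the origin (TCP) lies at the very end of the fingers, on their centre line; the grasp point (between the pads) lies 19 mm behind it; z points along the fingers, y is the line along which they close (so a half turn about z gives the same grasp; the last joint's range is limited). The gripper opens to 92 mm and grips with 3 to 60 N. Pads are 20 mm wide; open, the fingers measure 128 mm over their backs; the gripper's body (75 mm by 189 mm) begins 69 mm behind the grasp point.
Start: joints at [-1.117, 0.353, 1.633, -0, 1.155, -0.002], TCP at [0.275, -0.561, 0.215] pointing down, gripper open.
Joint ranges: [-2.63, 2.63], [-0.92, 2.1], [0.06, 2.66], [-1.3, 4.44], [0, 2.69], [-3.02, 3.02]. Speed limits (rad/s): [2.22, 2.22, 2.79, 3.14, 3.14, 3.14].

INTERFACE

Orientations are given as a unit quaternion [w, x, y, z].
In Python, from plant import env gives the robot as it stands.
- The arm moves only by the shell command python3 -m handwheel 'ROWS' [FORCE]. ROWS is JSON, a list of rows, each a list of 7 numbers: the shift along the tool's x, y, z in m, then the turn, a rotation vector about the tool's x, y, z in degrees, then the finger opening in m, from 0 to 0.0919. In form: [[x, y, z, rx, ry, rz, claw], ...]. A call has 1 to 5 rows; each row shifts and turns the commanded pose from where the row before left it, along the tool's axes as they then stand; what a row does not reach is not made up. A row lasts 1/12 s, in which the tool goes at most 41.7 mm and 7.16 degrees, less where a joint would pass 70% of its speed; a pose out of reach is approached as far as the arm can. A call is refused whole if a number of a shift passes 0.0417 or a number of a turn 7.16, either way. A call with a gripper value outside its range is refused whole. The fingers move at their own pace and stop on an object; FORCE is the grip in N (left out, the last holds). Time passes only in rows, so rows that do not move let the fingers close. It gives the time, the measured TCP pose, the force, the opening and the grip force at its end, in the units of the state.
- env.state(): the state, without advancing time (a new reading comes with each control period).
- env.grab_frame(name): name is "side" or "top" or "wrist"; returns (picture, depth): 384x512x3 uint8, red, green, blue; 384x512 float32, m along the optical axis (not along the pixel's ray), 0 where there is no reading.
- env.camera_model(name): a dict with "vertical_fov" (degrees; the focal length in pixels is half the picture's height over the tangent of half this angle, whatever the lens; pixels are square), "cx", "cy" (the principal point, pixels), "camera_from_world" (4x4, takes a point from world to camera coordinates); the wrist camera has in their place "mount" (4x4, takes a point from camera to tool coordinates, whose origin is the TCP and whose axes are the flange's). Camera axes: x right, y up, looking along -z (the intrinsics and any distortion apply to the point x, -y, -z); pixel columns grow to the right and rows downward; lengths in m; the calibration is good to about 2 mm. A picture is of the moment at which its call begins: read the wrist's pose just before it. camera_model takes no time and is no camera call.
- env.finish_job(): hands the job in; it is judged then, once.
The state is a dict: "time": time; "q": joint angles; "qvel": joint speeds; "effort": joint torques, N m; "ee_pos": TCP position; "tcp_rot": TCP orientation; "wrist_force": force on the tool from outside, world axes, zero at the start; "wrist_torque": the same for the moment, N m; "width": opening from 0.0 (shut) to 1.0 (fully open); "grip_force": force on a finger pad.
Only numpy, scipy, OpenCV 4.12 (cv2) and the standard library are available. Lean on these libraries where they do the work, as an engineer would, in place of code of your own. Each camera call takes 0.05 s, during which the arm holds its last target. There are 200 camera calls.

TASK

Lock the blue-lidded reagent chest: push the yellow slotted disc round by one of its black posts until its slot lines up with the steel bolt, then push the bolt by its red plate through the slot until it is fully home in the keeper on the far side of the disc. This takes only pushes with the fingertips, nothing needs gripping or lifting; leave the two bottles and the little jar standing where they are.

Things in the scene. Friction and masses are not known exactly. Their poses are not given: they have to be found in the camera images.
- chest: Fixed grey steel chest with blue lid leaves, 240 (its x) x 420 (its y) x 90 mm high (the deck is 90 mm above the bench); origin at the centre of its underside, on the bench. Yaw varies. On its deck, on the line x = 0 of its frame, stand from -y to +y: red push plate, bolt, guide staple, disc (centre 70 mm to +y of the origin), keeper.
- keeper (a point): Mouth of the keeper, a fixed aluminium housing 52 mm wide at its feet that runs 34 mm from here to the chest's +y and stands 22 mm above the deck; 42 mm to +y of the disc's centre, this point 11 mm above the deck. An alike fixed guide staple round the bolt lies 44 to 62 mm to -y of the disc's centre.
- disc (a joint): Angle of the yellow disc about the vertical, rad, counter-clockwise from above, free from -0.35 to 3.49, starts 0.5 to 2.64. Its 17 mm slot, open on top, runs right across the 72 mm disc; it lies in line with the bolt at 0 and equally at 3.1416. Stays where left; turns at 3 to 4 N on a post. The tapered bolt enters freely within 0.08 rad of line and is blocked when well off it.
- disc_center (a point): Centre of the disc on its axis, at the level of its yellow top face, 22 mm above the deck.
- post_a (a point): Top centre of one of the two upright black round posts on the disc, 12 mm in diameter, standing 30 mm above the yellow face (tops 52 mm above the deck), 25 mm from the disc's axis on the line square to the slot. At disc angle 0 this post points to the chest's +x.
- post_b (a point): Top centre of the other post, alike, directly opposite post_a.
- bolt (a joint): Travel of the steel bolt, m, growing toward the chest's +y, from 0 (fully drawn) to 0.120 (fully home in the keeper, against its end stop). Starts between 0 and 0.012. The bar is 11 mm square, its underside 5 mm above the deck; pushing it takes about 2 to 3 N, and it stays where it is left.
- bolt_plate (a point): Centre of the back (-y) face of the red push plate at the bolt's tail: an upright plate 44 mm wide (chest x), 8 mm thick (chest y), from 5 to 45 mm above the deck; this point is 25 mm above the deck. Push it toward the chest's +y. Behind it the deck is bare.
- bolt_tip (a point): Tip of the bolt at the middle of its height, 142 mm to +y of bolt_plate; with the bolt fully drawn it is 16 mm short of the disc's rim.
- white_bottle: Loose white plastic reagent bottle, black cap, orange band, 64 mm in diameter, 130 mm high, on the bench beside one end of the chest; origin at the centre of its foot. A bystander.
- amber_bottle: Loose amber glass bottle, red cap, 60 mm in diameter, 130 mm high, on the bench beside the other end of the chest; origin at the centre of its foot. A bystander.
- weighing_jar: Loose small green jar, white cap, 44 mm in diameter, 44 mm high, standing on the chest's lid to one side of the bolt; origin at the centre of its foot. A bystander.

How it is judged:
By the outcome, as a careful person would: the job done as asked, in the order asked, and still so for the second after the job is handed in, with the robot touching nothing.
It also fails if it takes over 50 s, if anything falls off the work surface, if the arm or the gripper's body presses on something with over 40 N, if the wrist force passes 120 N, or if a joint passes its speed limit or range.

## Working session

There is one attempt and no reset: what is moved stays moved. The work goes in short steps, Python scripts to look and compute and a shell command to move; the robot and the scene stay as the last step left them, time stands still between calls to the robot, and variables do not carry over. Pictures are saved under pics/ and viewed, at most 10 in all, crops included, and the job is handed in when it is done.

```bash
mkdir -p pics; ls
python3 - <<'E'
from plant import env
import cv2,numpy as np
for n in ("top","side"):
    p,d=env.grab_frame(n); cv2.imwrite(f"pics/{n}0.png",p[:,:,::-1]); np.save(f"pics/{n}0.npy",d)
    print(n,env.camera_model(n))
print(env.camera_model("wrist"))
print(env.state())
E
```

```text
pics
top {'vertical_fov': 44.534702938460725, 'cx': 262.5239013854399, 'cy': 194.23456325521633, 'camera_from_world': array([[ 0.0160769 , -0.9997756 , -0.01379464,  0.04065517],
       [ 0.99921287,  0.0155644 ,  0.03648825, -0.58880473],
       [-0.03626536, -0.0143704 ,  0.99923887, -1.38436822],
       [ 0.        ,  0.        ,  0.        ,  1.        ]])}
side {'vertical_fov': 49.06944183139836, 'cx': 254.75759751766537, 'cy': 189.63610261633124, 'camera_from_world': array([[-9.99753614e-01, -2.21939378e-02, -3.74401209e-04,
         5.92711260e-01],
       [ 1.55923219e-02, -7.14180677e-01,  6.99787710e-01,
        -7.45851298e-02],
       [-1.57984350e-02,  6.99609455e-01,  7.14350768e-01,
        -1.12531103e+00],
       [ 0.00000000e+00,  0.00000000e+00,  0.00000000e+00,
         1.00000000e+00]])}
{'vertical_fov': 61.10173736266916, 'cx': 250.02752708889818, 'cy': 190.65136432220186, 'mount': array([[ 9.50558233e-04,  9.62776933e-01,  2.70295530e-01,
         7.63343943e-02],
       [ 9.99999361e-01, -1.08037110e-03,  3.31484387e-04,
         4.95589016e-04],
       [ 6.11
[... 167 characters left out ...]
 0.1, 'q': array([-1.11739864e+00,  3.53596448e-01,  1.63405506e+00,  2.64844371e-05,
        1.15520681e+00, -2.38603820e-03]), 'qvel': array([ 6.43653188e-05, -9.15059593e-05, -1.87085459e-03, -1.32646727e-03,
        1.05879388e-03, -9.14817267e-04]), 'effort': array([ 9.57481170e-04, -5.94901264e+01, -3.34932375e+01,  6.99351146e-02,
        1.83131627e-02, -4.90898697e-05]), 'ee_pos': array([ 0.27492275, -0.56078622,  0.21392982]), 'tcp_rot': array([-6.19513921e-04,  9.74145853e-01,  2.25919136e-01, -1.29695044e-04]), 'wrist_force': array([0.10525576, 0.48632907, 0.20111945]), 'wrist_torque': array([-0.01116613,  0.02463074, -0.01271244]), 'grip_force': 0.0, 'width': 0.9989831456554537}
```

View pics/top0.png

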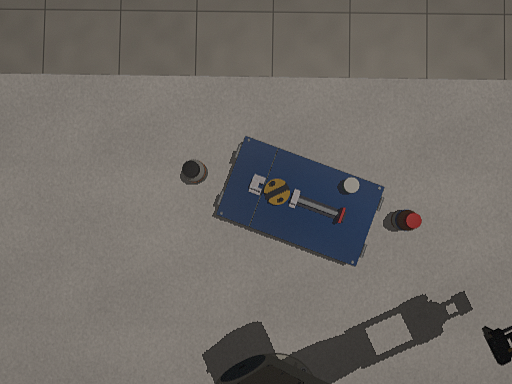

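View pics/side0.png

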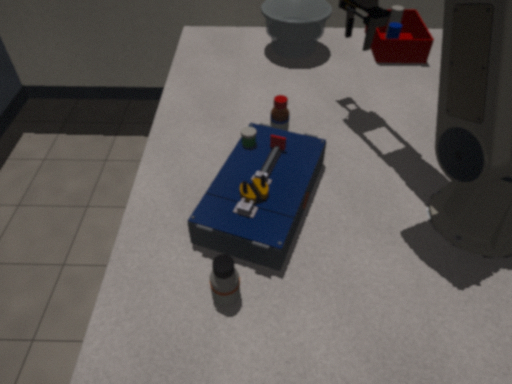

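The top view shows the chest with the keeper at (257,184), disc at (277,192), staple at (295,198) and red plate at (341,215). The jar is at (351,185), the white bottle at (193,171) and the amber bottle at (408,220). The side view agrees with this. Next I'll measure these points on an enlarged crop.

```bash
cat > h.py <<'E'
import numpy as np,cv2
from plant import env
def ray(n,u,v,z):
    c=env.camera_model(n);f=192/np.tan(np.radians(c["vertical_fov"])/2)
    T=np.linalg.inv(c["camera_from_world"])
    d=T[:3,:3]@np.array([(u-c["cx"])/f,-(v-c["cy"])/f,-1.]);o=T[:3,3]
    return o+d*(z-o[2])/d[2]
def proj(n,P):
    c=env.camera_model(n);f=192/np.tan(np.radians(c["vertical_fov"])/2)
    p=c["camera_from_world"]@np.append(P,1);return c["cx"]-f*p[0]/p[2],c["cy"]+f*p[1]/p[2]
E
python3 - <<'E'
from h import *
p=cv2.imread("pics/top0.png");s=cv2.imread("pics/side0.png")
a=cv2.resize(p[165:235,240:360],None,fx=6.6,fy=6.6,interpolation=cv2.INTER_CUBIC)
cv2.imwrite("pics/crop1.png",np.clip(a*1.5,0,255).astype(np.uint8))
hsv=cv2.cvtColor(p,cv2.COLOR_BGR2HSV).astype(int);H,S,V=hsv[...,0],hsv[...,1],hsv[...,2]
def cen(m,lab,z):
    m=m.copy();m[:165]=0;m[270:]=0;m[:,:215]=0;m[:,388:]=0
    y,x=np.nonzero(m);print(lab,len(x),x.mean(),y.mean(),ray("top",x.mean(),y.mean(),z));return x,y
cen(((H<8)|(H>172))&(S>150)&(V>80),"red",.135)
x,y=cen((H>15)&(H<35)&(S>120)&(V>80),"yel",.112)
hull=cv2.minEnclosingCircle(np.stack([x,y],1).astype(np.float32));print(hull,ray("top",*hull[0],.112))
for r in [.112]: pass
# chest corners from blue mask
m=((H>100)&(H<125)&(S>100)&(V>30)).astype(np.uint8)
c=max(cv2.findContours(m,0,2)[0],key=cv2.contourArea);R=cv2.minAreaRect(c);print(R)
B=[ray("top",*b,.09)[:2] for b in cv2.boxPoints(R)];print(B,np.mean(B,0))
E
```

```text
red 39 341.2564102564103 215.23076923076923 [ 0.53016745 -0.16534511  0.135     ]
yel 309 276.8608414239482 191.62135922330097 [0.59225489 0.00906744 0.112     ]
((276.4342956542969, 191.38320922851562), 13.075947761535645) [0.59289441 0.01025395 0.112     ]
((313.916259765625, 205.81930541992188), (118.64266967773438, 83.90425872802734), 20.136302947998047)
[array([0.49874766, 0.0999821 ]), array([0.72159066, 0.02245715]), array([ 0.61119076, -0.29097617]), array([ 0.39035411, -0.21230528])] [ 0.5554708  -0.09521055]
```

View pics/crop1.png

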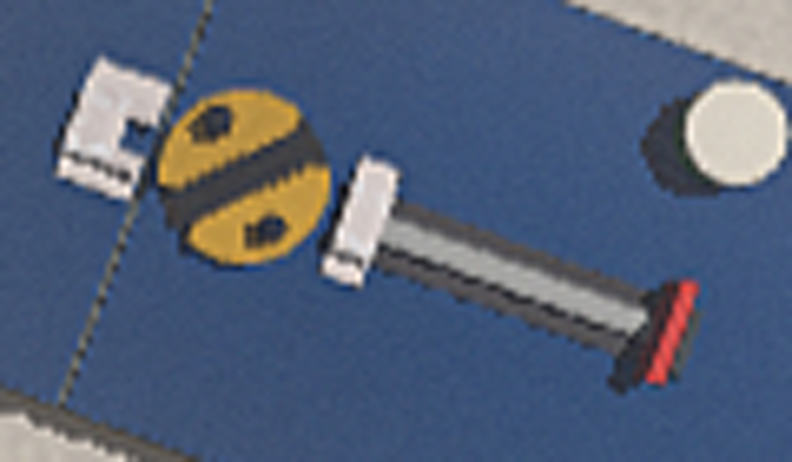

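The crop shows the slot at about 46° from the bolt line: the posts are at crop (212,122) and (264,230), and the slot runs from (180,205) to (310,140). The chest's +y points at about 70.5° in the world, so the disc angle is about 0.80 rad.

I'll push both posts with the flat front of the slightly open fingers, moving along chest +y. One post meets a finger first and turns the disc clockwise. When both posts touch, the slot is square to the fingers and in line with the bolt.

First I'll turn the tool so its x axis lies along chest +y, then travel over.

```bash
python3 -m handwheel '[[0,0,-0.02,0,0,-6.36,0.024],[0,0,0,0,0,-6.36,0.024],[0,0,0,0,0,-6.36,0.024],[0,0,0,0,0,-6.36,0.024],[0,0,0,0,0,-6.36,0.024]]' >/dev/null
python3 -m handwheel '[[0,0,0,0,0,-6.36,0.024],[0,0,0,0,0,-6.36,0.024],[0,0,0,0,0,0,0.024],[0,0,0,0,0,0,0.024]]'
python3 -m handwheel '[[0.0395,0.0073,0,0,0,0,0.024],[0.0395,0.0073,0,0,0,0,0.024],[0.0395,0.0073,0,0,0,0,0.024],[0.0395,0.0073,0,0,0,0,0.024],[0.0395,0.0073,0,0,0,0,0.024]]'
python3 -m handwheel '[[0.0395,0.0073,0,0,0,0,0.024],[0.0395,0.0073,0,0,0,0,0.024],[0,0,0,0,0,0,0.024],[0,0,0,0,0,0,0.024]]'
cat >> h.py <<'E'
from scipy.spatial.transform import Rotation as Ro
D=np.array([.5925,.0097]);yaw=np.radians(-19.4)
cx=np.array([np.cos(yaw),np.sin(yaw)]);cy=np.array([-np.sin(yaw),np.cos(yaw)])
def rep():
    s=env.state();q=s["tcp_rot"];R=Ro.from_quat([q[1],q[2],q[3],q[0]]).as_matrix()
    d=s["ee_pos"][:2]-D
    print("t",s["time"],"chest-rel x,y mm",1e3*d@cx,1e3*d@cy,"z",s["ee_pos"][2],"toolx deg",np.degrees(np.arctan2(R[1,0],R[0,0])),"tilt",R[2,:2],"F",s["wrist_force"],"w",s["width"])
    return s["ee_pos"],R
E
python3 -c "from h import *;rep()"
```

```text
time: 0.85
ee_pos: [0.275, -0.561, 0.2342]
tcp_rot: [-0.0, 0.817, 0.577, 0.0]
wrist_force: [-0.1, 0.6, -0.6]
width: 0.375
grip_force: 0.0
time: 1.27
ee_pos: [0.3755, -0.3853, 0.2345]
tcp_rot: [-0.0, 0.817, 0.576, 0.0]
wrist_force: [1.0, 0.0, -0.3]
width: 0.259
grip_force: 0.0
time: 1.6
ee_pos: [0.4159, -0.3156, 0.2347]
tcp_rot: [0.0, 0.816, 0.578, 0.0]
wrist_force: [0.8, -0.7, -0.1]
width: 0.258
grip_force: 0.0
t 1.6 chest-rel x,y mm -58.513679999255174 -365.5039071970822 z 0.23467872191392813 toolx deg 70.65787054682477 tilt [-4.08239673e-05  8.69194057e-05] F [ 0.79727537 -0.68114015 -0.06576424] w 0.25805651308981914
```

```bash
python3 -m handwheel '[[0.04,0.01,0,0,0,0,0.024],[0.04,0.01,0,0,0,0,0.024],[0.04,0.01,0,0,0,0,0.024],[0.04,0.01,0,0,0,0,0.024],[0.04,0.01,0,0,0,0,0.024]]' >/dev/null
python3 -m handwheel '[[0.04,0.0085,0,0,0,0,0.024],[0.015,0,0,0,0,0,0.024],[0,0,0,0,0,0,0.024],[0,0,0,0,0,0,0.024]]' >/dev/null
cat >> h.py <<'E'
def wrist(name):
    pos,R=rep();p,d=env.grab_frame("wrist");c=env.camera_model("wrist")
    cv2.imwrite(f"pics/{name}.png",p[:,:,::-1]);np.savez(f"pics/{name}.npz",pos=pos,R=R)
    return p
def wray(name,u,v,z):
    f=np.load(f"pics/{name}.npz");c=env.camera_model("wrist");fl=192/np.tan(np.radians(c["vertical_fov"])/2)
    M=c["mount"];o=f["pos"]+f["R"]@M[:3,3];d=f["R"]@M[:3,:3]@np.array([(u-c["cx"])/fl,-(v-c["cy"])/fl,-1.])
    P=o+d*(z-o[2])/d[2];e=P[:2]-D;return P.round(4),(1e3*np.array([e@cx,e@cy])).round(1)
E
python3 -c "from h import *;wrist('w1')"
```

```text
t 2.35 chest-rel x,y mm -0.3171031818953196 -112.98307780856678 z 0.2342558053077661 toolx deg 70.59251815845414 tilt [-0.00074112 -0.00049712] F [-0.1219829  -0.80150805  0.75438262] w 0.2633455738185712
```

View pics/w1.png

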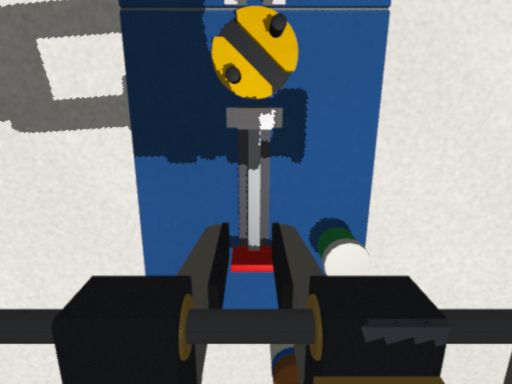

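The wrist view shows the disc centred near (255,52), with post tops near (279,19) and (232,74). The bolt bar runs straight up column 254 and the red plate is at (252,258). The jar is at (345,250). I'll check the offsets.

Run:
```python
from h import *
p=cv2.imread("pics/w1.png");h=cv2.cvtColor(p,cv2.COLOR_BGR2HSV).astype(int);H,S,V=h[...,0],h[...,1],h[...,2]
m=(H>15)&(H<35)&(S>150)&(V>100);m[110:]=0
y,x=np.nonzero(m);c,r=cv2.minEnclosingCircle(np.stack([x,y],1).astype(np.float32));print("disc",c,r,wray("w1",*c,.112))
print("posts",wray("w1",279,19,.142),wray("w1",232,74,.142))
print("bar",wray("w1",254,240,.106),wray("w1",254.5,140,.106))
for a in [(122,20),(145,260),(388,20),(370,225)]: print("edge",wray("w1",*a,.09))
m=((H<8)|(H>172))&(S>150)&(V>80);m[290:]=0;m[:200]=0
y,x=np.nonzero(m);print("red",x.min(),x.max(),y.min(),y.max(),wray("w1",x.mean(),y.min()+0,.135),wray("w1",x.mean(),y.max(),.135))
```

```text
disc (254.40634155273438, 51.92289352416992) 46.546592712402344 (array([0.5962, 0.0094, 0.112 ]), array([3.6, 0.9]))
posts (array([0.6187, 0.0209, 0.142 ]), array([21. , 19.3])) (array([ 0.5734, -0.0032,  0.142 ]), array([-13.7, -18.5]))
bar (array([ 0.5393, -0.1533,  0.106 ]), array([   4. , -171.4])) (array([ 0.5722, -0.0602,  0.106 ]), array([  4.1, -72.7]))
edge (array([0.4968, 0.0747, 0.09  ]), array([-111.9,   29.6]))
edge (array([ 0.4199, -0.1436,  0.09  ]), array([-111.8, -201.9]))
edge (array([ 0.7158, -0.0022,  0.09  ]), array([120.3,  29.7]))
edge (array([ 0.6556, -0.184 ,  0.09  ]), array([ 123.8, -161.8]))
red 231 273 247 271 (array([ 0.5389, -0.1466,  0.135 ]), array([   1.4, -165.2])) (array([ 0.5309, -0.1694,  0.135 ]), array([   1.4, -189.3]))
```

```bash
python3 -m handwheel '[[0.03,0.002,0,0,0,0,0.024],[0.03,0.0015,0,0,0,0,0.024],[0,0,0.04,0,0,0,0.024],[0,0,0.04,0,0,0,0.024],[0,0,0.02,0,0,0,0.024]]' >/dev/null
python3 -m handwheel '[[0,0,0.012,0,0,0,0.024],[0,0,0,0,0,0,0.024],[0,0,0,0,0,0,0.024],[0.01,0,0,0,0,0,0.024],[0.005,0,0,0,0,0,0.024]]'
python3 -c "from h import *;rep()"
```

```text
time: 3.23
ee_pos: [0.5846, -0.0263, 0.1245]
tcp_rot: [0.001, 0.816, 0.578, 0.001]
wrist_force: [-0.0, 0.1, 0.2]
width: 0.259
grip_force: 0.0
t 3.2333 chest-rel x,y mm 4.491369088773028 -36.57907546812081 z 0.12453261613873523 toolx deg 70.55338258252314 tilt [0.0012374  0.00310074] F [-0.0284245   0.09486537  0.16394694] w 0.2587730440315343
```

```bash
python3 -m handwheel '[[0.004,0,0,0,0,0,0.024],[0.004,0,0,0,0,0,0.024],[0.003,0,0,0,0,0,0.024]]'; python3 -m handwheel '[[0.003,0,0,0,0,0,0.024],[0.003,0,0,0,0,0,0.024]]'
python3 -m handwheel '[[0.001,0,0,0,0,0,0.024],[0,0,0,0,0,0,0.024]]'
python3 -c "from h import *;rep();wrist('w2')"
```

```text
time: 3.48
ee_pos: [0.5845, -0.0169, 0.1231]
tcp_rot: [-0.0, 0.815, 0.579, -0.002]
wrist_force: [-9.5, -8.4, 2.8]
width: 0.26
grip_force: 5.6
time: 3.65
ee_pos: [0.5864, -0.0109, 0.1227]
tcp_rot: [-0.0, 0.816, 0.579, -0.002]
wrist_force: [-7.1, -5.2, 0.6]
width: 0.263
grip_force: 3.6
time: 3.82
ee_pos: [0.5877, -0.0094, 0.1228]
tcp_rot: [-0.0, 0.816, 0.579, -0.001]
wrist_force: [-3.8, -3.3, -0.2]
width: 0.264
grip_force: 2.2
t 3.8167 chest-rel x,y mm 1.8595118604821366 -19.598960236328388 z 0.1228481226218511 toolx deg 70.70880141636772 tilt [-0.0017363  -0.00175798] F [-3.83780179 -3.33567421 -0.16614533] w 0.26366773982269104
t 3.8167 chest-rel x,y mm 1.8595118604821366 -19.598960236328388 z 0.1228481226218511 toolx deg 70.70880141636772 tilt [-0.0017363  -0.00175798] F [-3.83780179 -3.33567421 -0.16614533] w 0.26366773982269104
```

View pics/w2.png

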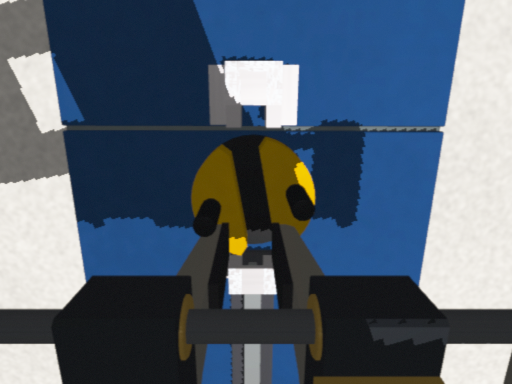

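The slot now runs from (243,140) to (260,235), about 9° short of line. Post B at (207,215) is against the left finger. I need roughly 4 mm more.

```bash
python3 -m handwheel '[[0.0015,0,0,0,0,0,0.024],[0.0015,0,0,0,0,0,0.024]]'; python3 -m handwheel '[[0.001,0,0,0,0,0,0.024],[0,0,0,0,0,0,0.024]]'
python3 - <<'E'
from h import *
wrist('w3')
p=cv2.imread("pics/w3.png");cv2.imwrite("pics/w3c.png",cv2.resize(p[50:310,150:360],None,fx=2.2,fy=2.2))
E
```

```text
time: 4.03
ee_pos: [0.5887, -0.0068, 0.1229]
tcp_rot: [-0.0, 0.816, 0.579, -0.001]
wrist_force: [-4.5, -4.4, 0.7]
width: 0.264
grip_force: 2.4
time: 4.2
ee_pos: [0.5894, -0.0056, 0.1229]
tcp_rot: [-0.0, 0.816, 0.579, -0.001]
wrist_force: [-4.1, -2.6, -0.5]
width: 0.259
grip_force: 2.0
t 4.2 chest-rel x,y mm 2.163339515780634 -15.42772219786103 z 0.12292378535191946 toolx deg 70.69535928000144 tilt [-0.00123441 -0.00116392] F [-4.1228273  -2.61542643 -0.48028057] w 0.25857967572178253
```

View pics/w3c.png

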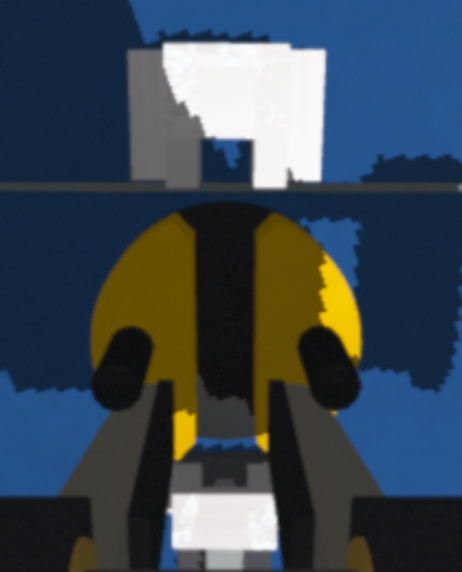

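The slot edges are vertical in the image (columns 196 and 254 of the crop), square to the chest seam and in line with the keeper. Both posts touch the fingers, so the disc is aligned. Next I'll back off, rise, travel behind the red plate with the fingers shut, and descend.

```bash
python3 -m handwheel '[[-0.02,0,0,0,0,0,0.024],[0,0,-0.025,0,0,0,0.024],[0,0,-0.025,0,0,0,0.024],[-0.037,0.002,0,0,0,0,0],[-0.037,0,0,0,0,0,0]]' >/dev/null
python3 -m handwheel '[[-0.037,0,0,0,0,0,0],[-0.037,0,0,0,0,0,0],[-0.037,0,0,0,0,0,0],[0,0,0,0,0,0,0],[0,0,0,0,0,0,0]]' >/dev/null
python3 - <<'E'
from h import *
p=wrist('w4')
t,_=env.grab_frame("top");cv2.imwrite("pics/top1.png",cv2.resize(t[130:270,170:420,::-1],None,fx=3,fy=3))
E
```

```text
t 5.0833 chest-rel x,y mm 5.905725984917964 -221.48325920394655 z 0.17337327197575017 toolx deg 70.4482886659772 tilt [0.00039278 0.00204787] F [ 0.55717491 -0.05131478 -0.12251421] w 0.0034139623048739806
```

View pics/w4.png

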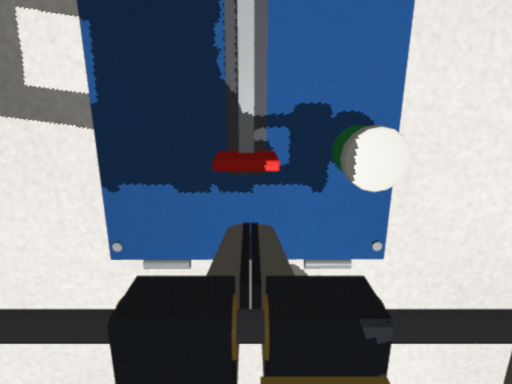

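The shut fingertips, at (251,225), are behind the red plate at (246,161), and the path is clear. I'll descend and push.

```bash
python3 -m handwheel '[[0,-0.001,0.035,0,0,0,0],[0,-0.001,0.026,0,0,0,0],[0,0,0,0,0,0,0],[0.01,0,0,0,0,0,0],[0.01,0,0,0,0,0,0]]'
python3 -m handwheel '[[0.01,0,0,0,0,0,0],[0.01,0,0,0,0,0,0],[0.01,0,0,0,0,0,0],[0.01,0,0,0,0,0,0]]'
python3 -c "from h import *;rep()"
```

```text
time: 5.6
ee_pos: [0.5301, -0.1792, 0.1128]
tcp_rot: [0.0, 0.816, 0.578, 0.0]
wrist_force: [-1.8, -2.1, -1.3]
width: 0.004
grip_force: 1.2
time: 5.93
ee_pos: [0.5434, -0.1416, 0.1127]
tcp_rot: [0.001, 0.816, 0.578, 0.001]
wrist_force: [-1.4, -2.4, 2.0]
width: 0.003
grip_force: 1.2
t 5.9333 chest-rel x,y mm 3.9692417443877446 -158.99956536889883 z 0.11272278343563832 toolx deg 70.66389085058437 tilt [6.49464876e-05 2.27559486e-03] F [-1.37367489 -2.42161526  2.03562211] w 0.0029184824502207457
```

```bash
python3 -m handwheel '[[0.01,0,0,0,0,0,0],[0.01,0,0,0,0,0,0],[0.01,0,0,0,0,0,0],[0.01,0,0,0,0,0,0]]'
python3 -m handwheel '[[0.01,0,0,0,0,0,0],[0.01,0,0,0,0,0,0],[0.006,0,0,0,0,0,0],[0.004,0,0,0,0,0,0]]'
python3 -c "from h import *;rep()"
```

```text
time: 6.27
ee_pos: [0.5558, -0.1039, 0.1117]
tcp_rot: [0.0, 0.816, 0.578, 0.0]
wrist_force: [0.5, -2.2, 0.5]
width: 0.005
grip_force: 1.2
time: 6.6
ee_pos: [0.5656, -0.0756, 0.1115]
tcp_rot: [-0.0, 0.816, 0.578, -0.0]
wrist_force: [0.6, -2.8, 0.8]
width: 0.007
grip_force: 1.1
t 6.6 chest-rel x,y mm 2.965962117106514 -89.35040133667252 z 0.11148168640420611 toolx deg 70.66823557118089 tilt [ 6.40541252e-05 -1.42624067e-04] F [ 0.64409715 -2.79936316  0.82155294] w 0.0068882566370371745
```

Travel has been smooth so far. I'll go the last few millimetres until the end stop pushes back.

```bash
python3 -m handwheel '[[0.002,0,0,0,0,0,0],[0.002,0,0,0,0,0,0]]'
python3 -m handwheel '[[0.002,0,0,0,0,0,0],[0.001,0,0,0,0,0,0]]'
python3 -m handwheel '[[0.001,0,0,0,0,0,0],[0,0,0,0,0,0,0]]'
python3 -c "from h import *;rep()"
```

```text
time: 6.77
ee_pos: [0.5666, -0.0726, 0.1115]
tcp_rot: [-0.0, 0.816, 0.578, -0.0]
wrist_force: [0.9, -2.9, 0.4]
width: 0.005
grip_force: 1.0
time: 6.93
ee_pos: [0.5673, -0.0705, 0.1115]
tcp_rot: [0.0, 0.816, 0.578, -0.001]
wrist_force: [-2.8, -9.0, 1.0]
width: 0.007
grip_force: 4.5
time: 7.1
ee_pos: [0.5674, -0.0705, 0.1115]
tcp_rot: [0.001, 0.816, 0.578, -0.001]
wrist_force: [-2.0, -8.9, 1.5]
width: 0.002
grip_force: 4.9
t 7.1 chest-rel x,y mm 2.922386833554963 -83.97884196218803 z 0.11151816763549963 toolx deg 70.65509411391206 tilt [-0.0024818  -0.00040015] F [-2.01426232 -8.9460947   1.45335024] w 0.0018270462254233095
```

The bolt stopped at the expected position and the force has risen. I'll nudge once more to confirm it's the stop, then withdraw and look.

```bash
python3 -m handwheel '[[0.0015,0,0,0,0,0,0],[0,0,0,0,0,0,0]]'
python3 -m handwheel '[[-0.02,0,0,0,0,0,0],[-0.02,0,0,0,0,0,0],[0,0,-0.04,0,0,0,0],[0,0,-0.04,0,0,0,0],[0,0,-0.03,0,0,0,0]]'
python3 -m handwheel '[[0,0,0,0,0,0,0],[0,0,0,0,0,0,0]]' >/dev/null
python3 - <<'E'
from h import *
p=wrist('w5')
t,_=env.grab_frame("top");cv2.imwrite("pics/top2.png",cv2.resize(t[130:270,170:420,::-1],None,fx=3,fy=3))
E
```

```text
time: 7.27
ee_pos: [0.5674, -0.0704, 0.1115]
tcp_rot: [0.001, 0.816, 0.578, -0.002]
wrist_force: [-4.3, -17.1, 3.2]
width: 0.008
grip_force: 8.5
time: 7.68
ee_pos: [0.5551, -0.1055, 0.2238]
tcp_rot: [-0.0, 0.816, 0.578, 0.0]
wrist_force: [1.8, -0.4, 0.2]
width: 0.003
grip_force: 0.0
t 7.85 chest-rel x,y mm 3.840729498437227 -120.6838776029543 z 0.2232791932740161 toolx deg 70.60137911127357 tilt [0.00103497 0.00312021] F [-0.94858813  0.42917783  0.17309353] w 0.0009799040407793913
```

View pics/w5.png

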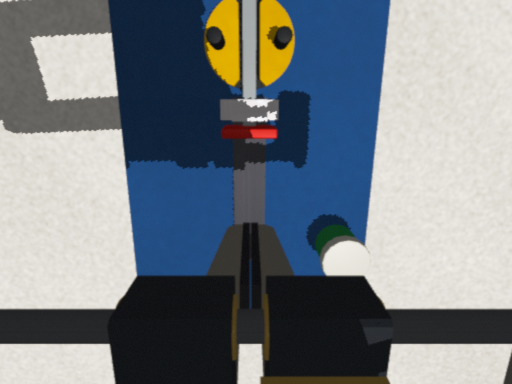

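View pics/top2.png

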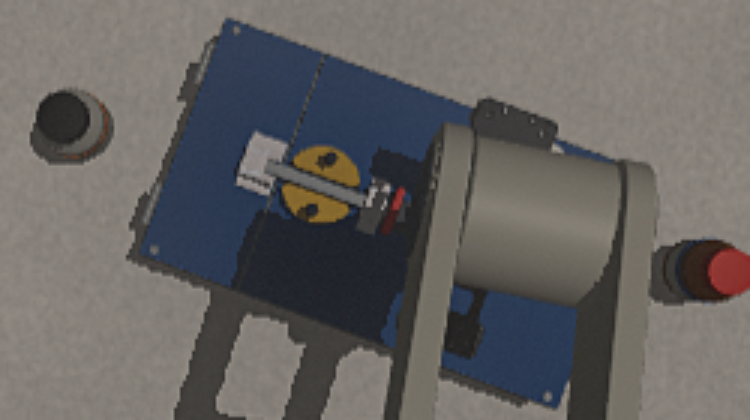

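The wrist view shows the bar running through the slot along column 250, with the red plate at (250,132) right up against the staple. The top view shows the bar inside the keeper at (265,165) and both bottles standing. The jar is still standing at (345,250) in the wrist view. The robot is clear of everything.

```bash
python3 -c "from plant import env;print(env.finish_job())"
```

```text
the job is handed in; nothing more can be done
None
```

The chest is locked: the disc's slot is in line, the bolt is against its end stop in the keeper, the bottles and jar are still standing, and I handed the job in at about 8 s on the robot's clock; the hand-in returned no verdict.

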